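# Clamp the video light and snap its diffuser on

## Task

Swing the red cam lever fully shut so that the sliding light is locked in its clamp, leaving the lever shut. Then fit the white diffuser over the light and press it straight down until it snaps past both orange catches, and keep pressing: finish with the gripper still holding the diffuser firmly down so that the sprung rubber seal under it stays squeezed nearly flat. Leave the jar, the bottle and the battery where they stand.

Things in the scene. Friction and masses are not known exactly. Their poses are not given: they have to be found in the camera images.
- mount: dark steel quick-release clamp fixed to the table, 84 (x) x 150 (y) x 22 mm high, yaw within 0.35 of the robot's axes. Origin: centre of its underside on the table; z up, y along its length. The light slides in it along y. The lever's hinge is on its -x side at (-52, -45) mm. The clamp may stand on the left with the diffuser on the right, or the other way about.
- lamp_top (a point): centre of the face of the light, 76 mm above the table; axes parallel to the clamp's. The light is a black box face up, 66 (x) x 100 (y) x 46 mm tall with top edges rounded 4 mm, on an 80 x 130 mm aluminium slide plate whose top is 30 mm above the table. It slides up to 15 mm either way along y, dragging only 0.5 N, until the lever is shut, which jams it.
- lamp_catch (a point): centre of the catch at the light's +y end; a second one is at its -y end. Orange spring rollers, radius 4 mm, 30 mm long in x, sticking 4 mm out of the light's ends, 8 mm below its face.
- seal (a joint): how far the grey rubber seal frame on the light's face is pressed down (m). Free it stands 6 mm above the face (value 0); flush it reads 0.006. Its spring is 1.5 N per mm: 6 N at 0.004, 9 N flush. Only the diffuser, once past the catches, presses it: snapped on and left alone it reads about 0.002. Above 0.004 counts as held down.
- lever (a joint): angle of the red cam lever (rad) about its vertical hinge: 0 to 0.35 at the start (standing out along the clamp's -x at 0), 1.57 shut (lying along the clamp's +y, beside the light). Seen from above it shuts clockwise. It stays where it is left; about 2 to 3 N at its knob moves it. Above 1.3 counts as locked.
- lever_knob (a point): centre of the top of the lever's upright red round knob, 14 mm diameter, top 66 mm above the table, its stem free from 34 mm up; 70 mm from the hinge. The lever arm itself is 13 mm wide, 24 to 34 mm above the table.
- lever_hinge (a point): a point on the lever's vertical hinge axis, 36 mm above the table.
- cover: white diffuser, a loose clip-on cap of about 90 g, flat on the table the right way up. Origin: centre of the underside of its skirt; z up, y along its length. Rim 78 (x) x 116 (y) mm, 24 mm high. Inside 71 (x) x 103 (y) mm, 20 mm deep: it goes over the light with the y axes parallel, either way round.
- cover_block (a point): centre of the top of the raised block on the diffuser, 48 mm above its origin. The block is 40 (x) x 84 (y) mm and 24 mm tall above the flat rim: grip it across x or push down on it. Lowered square, the diffuser meets the catches with its origin 6 mm below the light's face, needs 6 to 11 N over the next 4 mm, then the force drops and the catches pull it in with up to 7 N; it meets the seal at 14 mm and is flush at 20 mm (9 N).
- jar: bystander: small red sauce jar with a white cap, 44 mm diameter, 75 mm high, origin under its centre.
- bottle: bystander: green glass bottle, 74 mm diameter, 290 mm high, origin under its centre.
- battery: bystander: black battery pack 40 x 70 x 20 mm lying on the table, origin under its centre.
Mind the look-alikes: they are no part of the job. Of the things that look like the cover, take the one that is farthest to the robot's left at the start.

How it is judged:
On the way, in this order (a step that is already met when the one before it is completed fails the run):
1. the cam lever is swung shut (locked) before the diffuser goes on (value of joint lever above 1.3 rad and not (horizontal distance between cover and lamp_top below 0.03 m and z of cover in the frame of lamp_top below -0.008 m)), for 0.2 s.
2. the diffuser has snapped past both catches, square on the light (value of joint lever above 1.3 rad and z of cover in the frame of lamp_top below -0.015 m and horizontal distance between cover and lamp_top below 0.006 m and angle between the y axis of cover and the y axis of lamp_top, either way round below 0.08 rad and angle between cover's own z axis and vertical below 0.08 rad), for 0.1 s.
At the end, for the whole second after the job is handed in: The lever is locked (above 1.3 rad); the diffuser is snapped square over the light (within 6 mm and 0.08 rad, its skirt's underside more than 16.5 mm below the light's face), and the fingers still press it so that the seal stays squeezed by more than 4 mm through the last second (value of joint lever above 1.3 rad and value of joint seal above 0.004 m and z of cover in the frame of lamp_top below -0.0165 m and contact force between the fingers and cover above 3 N and horizontal distance between cover and lamp_top below 0.006 m and angle between the y axis of cover and the y axis of lamp_top, either way round below 0.08 rad and angle between cover's own z axis and vertical below 0.08 rad); the arm keeps its last pose, push and grip.
It fails at once if the jar is knocked over or shoved more than 40 mm (distance of jar from where it was at the start of the episode above 0.04 m or angle between jar's own z axis and vertical above 0.5 rad).
It fails at once if the bottle is knocked over or shoved more than 40 mm (distance of bottle from where it was at the start of the episode above 0.04 m or angle between bottle's own z axis and vertical above 0.5 rad).
It fails at once if the battery is knocked over or shoved more than 40 mm (distance of battery from where it was at the start of the episode above 0.04 m or angle between battery's own z axis and vertical above 0.5 rad).
It also fails if it takes over 61 s, if anything falls off the work surface, if the arm or the gripper's body presses on something with over 40 N, if the wrist force passes 120 N, or if a joint passes its speed limit or range.

## Robot

A 7-joint arm with a two-finger parallel gripper is mounted at the origin on the work surface. World frame = base frame: x ahead of the robot, y to its left, z up, the work surface at z = 0. Lengths are in m, angles in rad, forces in N, time in s.
With the tool pointing down it reaches from about 0.425 to 0.925 m from the base axis. Payload 6.8 kg.
Tool frame: the origin (TCP) lies midway between the tips of the shut fingers; the grasp point (between the pads) lies 19 mm behind it; z points along the fingers, y is the line along which they close (so a half turn about z gives the same grasp; the last joint's range is limited). The gripper opens to 85 mm and grips with 20 to 120 N. Pads are 22 mm wide; open, the fingers measure 114 mm over their backs; the gripper's body (76 mm by 85 mm) begins 54 mm behind the grasp point. The pads swing forward as they close: fully open they stand 13 mm farther back than shut.
Start: joints at [-1.248, 0.477, 0.022, 1.555, -0.011, 1.109, -0.083], TCP at [0.282, 0.613, 0.207] pointing down, gripper open.
Joint ranges: [-2.96, 2.96], [-0.34, 2.1], [-1.41, 1.46], [0.24, 2.44], [-1.37, 4.51], [0.17, 1.92], [-2.96, 2.96]. Speed limits (rad/s): [2.39, 2.39, 3.14, 3.14, 3.14, 3.14, 3.14].

## Interface

Orientations are given as a rotation vector (axis times angle).
In Python, from bench import r gives the robot as it stands. The module is installed in compiled form; this text tells all that it offers.
- The arm moves only by the tool apply_moves, never from a script. Its argument "rows" is a list of rows, each a list of 6 numbers: the shift along the tool's x, y, z scaled (see below), then the turn, a rotation vector about the tool's x, y, z scaled (see below). A call has 1 to 5 rows; each row is the pose to reach, as a shift and turn from the pose commanded when the call began, along the tool's axes at that moment; what a row does not reach only later rows make up. The controller multiplies each number of a shift by 0.25 m and each number of a turn by 90 degrees. A row lasts 1/8 s, in which the tool goes at most 62.5 mm and 10.7 degrees, less where a joint would pass 70% of its speed; a pose out of reach is approached as far as the arm can. A call with a number of a shift or a turn outside -1 to 1 is refused whole. A call with a gripper value outside its range is refused whole. "claw" is the opening, from 0 (shut) to 1 (fully open), set as the call begins (left out, the last holds). The fingers move at their own pace and stop on an object; "newtons" is the grip in N (left out, the last holds). Time passes only in rows, so rows that repeat a pose let the fingers close. It gives the time, the measured TCP pose, the force, the opening and the grip force at its end, in the units of the state.
- r.get_obs(): the state, without advancing time (a new reading comes with each control period).
- r.grab_frame(name): name is "scene" or "top"; returns a dict with "pixels" (420x560x3 uint8, red, green, blue), "intrinsics" (3x3 intrinsics, pixels), "eye" and "attitude" of the camera in the world. Camera axes: x right, y up, looking along -z (the intrinsics and any distortion apply to the point x, -y, -z); pixel columns grow to the right and rows downward; lengths in m; the calibration is good to about 2 mm. A picture is of the moment at which its call begins. There is no depth.
- r.hand_in(): hands the job in; it is judged then, once.
Trained networks look in a picture, given as the dict that the camera call returned (one of the last four; its "shot" number tells which), for a name from the list of things; names that differ only in an ending like _2 or _b are one class to them, and where a whole thing is asked for, a point or a joint stands for the part that bears it (a point fixed in the world has none). Each returns a list of dicts, best first, with "conf" (0 to 1); they miss things now and then, are a little off and sometimes report something else, mostly with a low value. They report only what shows in the picture. A call takes as long as a camera call. They do not tell look-alikes from the thing itself.
- r.search_frame(picture, thing): "rect" ([left, top, width, height] in pixels, round what is visible of it).
- r.outline_of(picture, thing): "pixels" (420x560 bool, what is visible of it) and "rect" ([left, top, width, height] in pixels, round what is visible of it).
- r.landmark_of(picture, thing): "point" ([column, row] in pixels: a listed point, or the origin of a listed thing).
The state is a dict: "clock": time; "joints": joint angles; "qvel": joint speeds; "tau": joint torques, N m; "tcp_pos": TCP position; "orientation": TCP orientation; "contact_force": force on the tool from outside, world axes, zero at the start; "moment": the same for the moment, N m; "grip_width": finger opening in m; "gripper_force": force on a finger pad.
Only numpy, scipy, OpenCV 4.12 (cv2) and the standard library are available. Lean on these libraries where they do the work, as an engineer would, in place of code of your own. Each camera call takes 0.05 s, during which the arm holds its last target. There are 200 camera calls.

## Working session

There is one attempt and no reset: what is moved stays moved. The work goes in short steps, Python scripts to look and compute and a tool call to move; the robot and the scene stay as the last step left them, time stands still between calls to the robot, and variables do not carry over. Pictures are saved under pics/ and viewed, at most 10 in all, crops included, and the job is handed in when it is done.

Besides the shell and the picture viewer there is one more tool, called after "Call:" in YAML: its name, and indented under it one key for each argument. apply_moves: Moves the arm, as the interface text tells. Its arguments: {"type":"object","properties":{"rows":{"type":"array","items":{"type":"array","items":{"type":"number"}}},"claw":{"type":"number"},"newtons":{"type":"number"}},"required":["rows"]}

```bash
mkdir -p pics
cat > h.py <<'E'
import numpy as np, cv2
from scipy.spatial.transform import Rotation as R
from bench import r
def att(p):
    a=np.array(p["attitude"],float)
    return a if a.shape==(3,3) else (R.from_rotvec(a).as_matrix() if a.size==3 else R.from_quat(a).as_matrix())
def ray(p,uv):
    K=np.array(p["intrinsics"]);d=np.linalg.inv(K)@[uv[0],uv[1],1]
    return np.array(p["eye"]),att(p)@[d[0],-d[1],-d[2]]
def at_z(p,uv,z):
    e,d=ray(p,uv);return e+d*(z-e[2])/d[2]
def proj(p,X):
    c=att(p).T@(np.array(X)-p["eye"]);K=np.array(p["intrinsics"]);q=K@[c[0],-c[1],-c[2]];return q[:2]/q[2]
def save(p,n): cv2.imwrite("pics/"+n,cv2.cvtColor(p["pixels"],cv2.COLOR_RGB2BGR))
E
python3 - <<'E'
from h import *
print({k:v for k,v in r.get_obs().items()})
Z=dict(lamp_top=.076,lamp_catch=.068,lever_knob=.066,lever_hinge=.036,cover_block=.048,cover=0,mount=0,jar=0,bottle=0,battery=0)
for n in("top","scene"):
    p=r.grab_frame(n);save(p,n+"0.png");print(n,p["eye"],np.array(p["attitude"]).round(3).tolist(),p["intrinsics"],[k for k in p])
    for t,z in Z.items():
        for d in r.landmark_of(p,t): print(t,np.round(d["point"],1),round(d["conf"],2),at_z(p,d["point"],z).round(4))
E
```

```text
{'clock': 0.0, 'joints': array([-1.24810083,  0.47780951,  0.02236217,  1.55644111, -0.01150581,
        1.10926943, -0.08312652]), 'qvel': array([-0.00040473, -0.00058099, -0.00102944,  0.00027555, -0.00209992,
       -0.00198206, -0.00116395]), 'tau': array([ 4.80969484e-04, -5.96436560e+01,  1.60748273e+00, -2.81213003e+01,
        1.23531074e-02,  9.01639927e-03, -9.01279606e-06]), 'tcp_pos': array([0.28164298, 0.61275096, 0.20582423]), 'orientation': array([-6.71460211e-01, -3.06874269e+00,  2.79860616e-03]), 'contact_force': array([-0.21979087, -0.46254033, -0.37262236]), 'moment': array([-0.00146436,  0.01619527,  0.01432924]), 'gripper_force': 0.0, 'grip_width': 0.0856477673475086}
top [0.46095864 0.0364523  1.30542087] [0.119, -0.088, -1.55] [[465.82422249   0.         278.98249868]
 [  0.         465.82422249 215.4865643 ]
 [  0.           0.           1.        ]] ['pixels', 'intrinsics', 'eye', 'attitude', 'shot']
lamp_top [356.5 238.3] 0.93 [ 0.5667 -0.1434  0.076 ]
lamp_catch [337.1 248.4] 0.76 [ 0.5397 -0.0932  0.068 ]
lever_knob [383.8 279.2] 0.67 [ 0.4612 -0.216   0.
[... 1115 characters left out ...]
] 0.15 [ 0.6272 -0.1586  0.066 ]
lever_hinge [182.6 226.4] 0.53 [ 0.5211 -0.1986  0.036 ]
cover_block [251.5 182.9] 0.7 [0.4545 0.0454 0.048 ]
cover_block [302.6 194.5] 0.65 [0.5732 0.1575 0.048 ]
cover_block [218.3 213.4] 0.65 [ 0.5312 -0.0953  0.048 ]
cover_block [306.8 230.8] 0.57 [0.7055 0.0917 0.048 ]
cover [304.2 203.6] 0.86 [0.567  0.1699 0.    ]
cover [304.2 242.4] 0.8 [0.7033 0.088  0.    ]
cover [247.4 188. ] 0.59 [0.4194 0.0458 0.    ]
mount [207.6 236.6] 0.89 [ 0.5568 -0.143   0.    ]
jar [271.7 279. ] 0.76 [ 0.7714 -0.0507  0.    ]
jar [210.9 239.6] 0.24 [ 0.5717 -0.1389  0.    ]
bottle [380.2 208.7] 0.93 [0.6948 0.3647 0.    ]
battery [163.  308.2] 0.7 [ 0.7245 -0.3221  0.    ]
```

Run:
```python
import cv2
a=cv2.imread("pics/top0.png")[130:330,130:450]
cv2.imwrite("pics/topc.png",cv2.resize(a,None,fx=2.5,fy=2.5,interpolation=cv2.INTER_CUBIC))
```

```text
(no output)
```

View pics/topc.png

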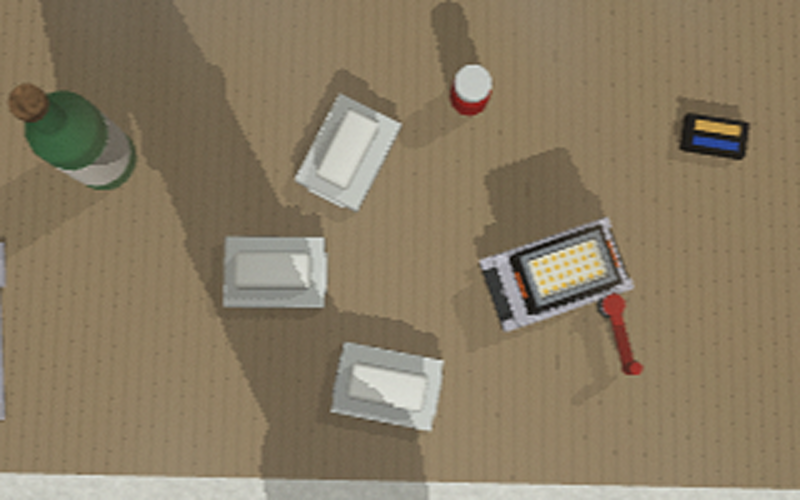

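View pics/scene0.png

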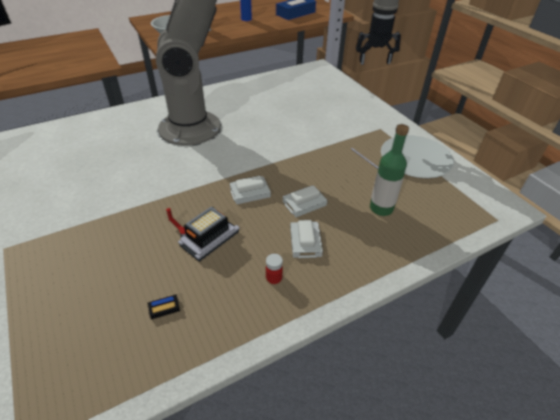

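Three look-alike caps show in the top view: full-image pixels (240,239), (285,285) and (269,190). Measured world y is about 0.17, 0.05 and 0.095. The robot's left is +y, which is image left, so the cap at (240,239) is the one. It appears in the enlarged crop at (275,272). The lever points towards the robot at crop (612,305)→(633,368), and the clamp is on the right.

Next I fit box models to the outlines in both views.

```bash
cat > fit.py <<'E'
from h import *
from scipy.optimize import minimize
def box(x,y,z0,z1,oy=0): return [(sx*x/2,sy*y/2+oy,z) for sx in(-1,1) for sy in(-1,1) for z in(z0,z1)]
def render(p,boxes,q,z=0):
    m=np.zeros((420*4,560*4),np.uint8);c,s=np.cos(q[2]),np.sin(q[2])
    for b in boxes:
        pts=np.array([proj(p,(q[0]+c*a-s*b_,q[1]+s*a+c*b_,h+z)) for a,b_,h in b])
        cv2.fillConvexPoly(m,cv2.convexHull(((pts+.5)*4).round().astype(np.int32)),1)
    return cv2.resize(m.astype(np.float32),(560,420),interpolation=cv2.INTER_AREA)
def fit(views,boxes,q0,z=0):
    def cost(v):
        q=[v[0],v[1],v[2]/5];t=0
        for p,m in views:
            a=render(p,boxes,q,z);t+=1-np.minimum(a,m).sum()/np.maximum(a,m).sum()
        return t/len(views)
    x0=np.array([q0[0],q0[1],q0[2]*5]);sim=[x0]+[x0+d for d in np.diag([.02,.02,.6])]
    s=minimize(cost,x0,method="Nelder-Mead",options=dict(initial_simplex=sim,xatol=1e-4,fatol=1e-4))
    return np.array([s.x[0],s.x[1],s.x[2]/5]),s.fun
COVER=[box(78,116,0,24),box(40,84,24,48)];COVER=[[tuple(np.array(c)/1e3) for c in b] for b in COVER]
LIGHT=[box(80,130,22,30),box(66,100,30,76)];LIGHT=[[tuple(np.array(c)/1e3) for c in b] for b in LIGHT]
def nearest(p,thing,X):
    u=proj(p,X);o=r.outline_of(p,thing);k=[d for d in o if d["pixels"].sum()>50]
    d=min(k,key=lambda d:np.hypot(*(np.argwhere(d["pixels"]).mean(0)[::-1]-u)));return d["pixels"].astype(np.float32),d["conf"],d["rect"]
E
python3 - <<'E'
from fit import *
P=[r.grab_frame(n) for n in("top","scene")]
for nm,th,B,q0 in(("cover","cover",COVER,(.567,.169,0)),("light","lamp_top",LIGHT,(.568,-.145,.32))):
    V=[]
    for p in P:
        m,c,re=nearest(p,th,(q0[0],q0[1],.03));print(th,round(c,2),np.round(re),m.sum());V.append((p,m))
    print(nm,fit(V,B,q0),[fit([v],B,q0) for v in V])
def tri(a,b):
    (e,d),(f,g)=ray(P[0],a),ray(P[1],b);A=np.c_[d,-g];s=np.linalg.lstsq(A,f-e,rcond=None)[0];return ((e+d*s[0]+f+g*s[1])/2).round(4),np.linalg.norm(e+d*s[0]-f-g*s[1]).round(4)
for t in("lever_knob","lever_hinge","lamp_top","lamp_catch"):
    print(t,tri(*[r.landmark_of(p,t)[0]["point"] for p in P]))
# red mask centroid rough
h=cv2.cvtColor(P[0]["pixels"],cv2.COLOR_RGB2HSV);m=((h[...,0]<8)|(h[...,0]>172))&(h[...,1]>150);m[:230]=0;yx=np.argwhere(m);print(len(yx),[at_z(P[0],yx[yx[:,0]>=yx[:,0].max()-5].mean(0)[::-1],.06)],[at_z(P[0],yx[yx[:,0]<=yx[:,0].min()+5].mean(0)[::-1],.034)])
E
```

```text
cover 0.91 [219. 225.  44.  29.] 1094.0
cover 0.79 [283. 185.  43.  29.] 895.0
cover (array([0.56388216, 0.17130777, 0.01142639]), np.float64(0.09023016691207886)) [(array([0.56472832, 0.17217842, 0.03508271]), np.float64(0.10730314254760742)), (array([ 0.56395042,  0.16980571, -0.00238125]), np.float64(0.06603217124938965))]
lamp_top 0.98 [324. 218.  53.  38.] 1379.0
lamp_top 0.6 [179. 208.  56.  46.] 1545.0
light (array([ 0.56920162, -0.14357144,  0.35041305]), np.float64(0.053250402212142944)) [(array([ 0.57071546, -0.14221308,  0.34228668]), np.float64(0.04552006721496582)), (array([ 0.56884072, -0.14415195,  0.33650839]), np.float64(0.03963828086853027))]
lever_knob (array([ 0.4684, -0.213 ,  0.0672]), np.float64(0.0014))
lever_hinge (array([ 0.5564, -0.1485,  0.0992]), np.float64(0.0887))
lamp_top (array([ 0.5716, -0.1392,  0.0773]), np.float64(0.0039))
lamp_catch (array([ 0.5506, -0.0946,  0.0686]), np.float64(0.002))
165 [array([ 0.46785215, -0.21377957,  0.06      ])] [array([ 0.53739037, -0.20018795,  0.034     ])]
```

```bash
cat > plan.py <<'E'
from h import *
def Rd(psi): a=np.deg2rad(psi);x=np.array([np.cos(a),np.sin(a),0]);z=np.array([0,0,-1.]);return np.c_[x,np.cross(z,x),z]
def rows(wps,start=None):
    """wps: (x,y,z,psi deg of tool x). start: same form, else the measured pose"""
    if start is None: o=r.get_obs();p0,R0=np.array(o["tcp_pos"]),R.from_rotvec(o["orientation"]).as_matrix()
    else: p0,R0=np.array(start[:3]),Rd(start[3])
    for w in wps:
        s=R0.T@(np.array(w[:3])-p0)/.25;t=R.from_matrix(R0.T@Rd(w[3])).as_rotvec()/(np.pi/2)
        print(np.r_[s,t].round(3).tolist(),end=",\n")
E
python3 - <<'E'
from plan import *
A=(.39,.36,.2,130);B=(.46,.10,.2,101.4);C=(.475,-.13,.2,101.4);D=(.475,-.248,.10,101.4)
rows([A]);print();rows([B],A);print();rows([C],B);print();rows([D],C)
E
```

```text
[-0.816, -0.74, 0.027, 0.0, -0.0, 0.281],

[-0.977, -0.454, 0.0, 0.0, 0.0, 0.318],

[-0.914, -0.123, 0.0, 0.0, 0.0, 0.0],

[-0.463, -0.093, 0.4, 0.0, 0.0, 0.0],
```

Call:
apply_moves:
  rows:
    - [-0.163, -0.148, 0.005, 0, 0, 0.056]
    - [-0.326, -0.296, 0.01, 0, 0, 0.112]
    - [-0.49, -0.444, 0.016, 0, 0, 0.168]
    - [-0.653, -0.592, 0.022, 0, 0, 0.225]
    - [-0.816, -0.74, 0.027, 0, 0, 0.281]
  claw: 0
  newtons: 40

```text
clock: 2.42
tcp_pos: [0.3906, 0.3584, 0.2003]
orientation: [1.331, 2.845, 0.001]
contact_force: [-0.3, -0.2, 0.4]
grip_width: -0.0001
gripper_force: 0.0
```

Call:
apply_moves:
  rows:
    - [-0.195, -0.091, 0, 0, 0, 0.064]
    - [-0.39, -0.182, 0, 0, 0, 0.127]
    - [-0.586, -0.272, 0, 0, 0, 0.19]
    - [-0.782, -0.363, 0, 0, 0, 0.254]
    - [-0.977, -0.454, 0, 0, 0, 0.318]

```text
clock: 3.05
tcp_pos: [0.4606, 0.0984, 0.2005]
orientation: [1.993, 2.428, 0.002]
contact_force: [0.7, 0.4, -0.5]
grip_width: 0.0001
gripper_force: 0.0
```

Call:
apply_moves:
  rows:
    - [-0.23, -0.03, 0, 0, 0, 0]
    - [-0.46, -0.06, 0, 0, 0, 0]
    - [-0.69, -0.09, 0, 0, 0, 0]
    - [-0.914, -0.123, 0, 0, 0, 0]

```text
clock: 3.55
tcp_pos: [0.4754, -0.1318, 0.2005]
orientation: [1.989, 2.431, 0.002]
contact_force: [0.9, 0.9, -0.2]
grip_width: 0.0002
gripper_force: 0.0
```

Call:
apply_moves:
  rows:
    - [-0.23, -0.05, 0, 0, 0, 0]
    - [-0.463, -0.093, 0.1, 0, 0, 0]
    - [-0.463, -0.093, 0.25, 0, 0, 0]
    - [-0.463, -0.093, 0.4, 0, 0, 0]
    - [-0.463, -0.093, 0.4, 0, 0, 0]

```text
clock: 4.18
tcp_pos: [0.4733, -0.2473, 0.0981]
orientation: [-1.987, -2.427, 0.003]
contact_force: [-0.2, 0.2, 0.6]
grip_width: 0.0002
gripper_force: 0.0
```

Run:
```python
from plan import *
a=r.grab_frame("top");b=r.grab_frame("scene")
def crop(p,X):
    u,v=proj(p,X).astype(int);c=p["pixels"][v-40:v+40,u-40:u+40,::-1];return cv2.resize(c,(400,400),interpolation=cv2.INTER_CUBIC)
cv2.imwrite("pics/near1.png",np.hstack([crop(a,(.5,-.2,.05)),crop(b,(.5,-.2,.05))]))
for p in(a,b):
  print([ (np.round(d["point"],1),round(d["conf"],2),at_z(p,d["point"],.066).round(4)) for d in r.landmark_of(p,"lever_knob")])
```

```text
[(array([382.8, 274.6]), 0.76, array([ 0.4731, -0.2135,  0.066 ]))]
[(array([167.7, 209.2]), 0.46, array([ 0.468 , -0.2189,  0.066 ]))]
```

View pics/near1.png

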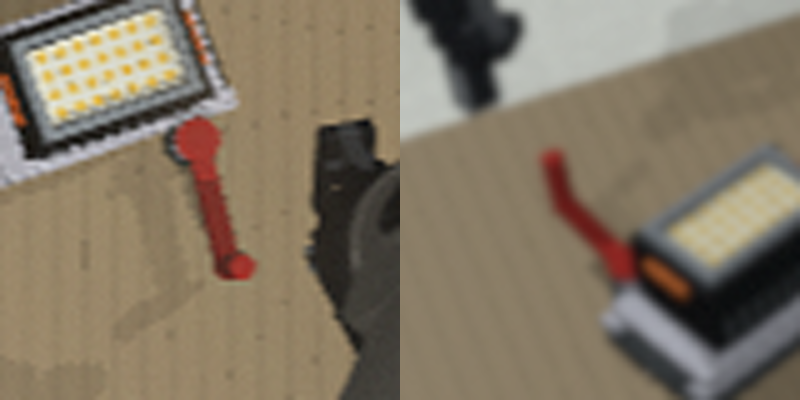

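```bash
cat > arc.py <<'E'
from plan import *
H=np.array([.535,-.200]);Y=199.5
def C(th,d,z=.045):
    a=np.deg2rad(Y-th);u=np.array([np.cos(a),np.sin(a)]);t=np.array([u[1],-u[0]])
    p=H+.07*u-d*t;return (*p,z,Y-th-90)
E
python3 - <<'E'
from arc import *
a=C(8,.035);print(a);rows([a,C(8,.018)]);print()
w=[C(t,.018) for t in(8,18,28,38,48,58,68,78,88)];print(np.round(w,3)[-1])
rows(w[1:5],w[0]);print();rows(w[5:],w[4])
E
```

```text
(np.float64(0.4733831483811438), np.float64(-0.24825312007093286), 0.045, 101.5)
[0.004, -0.013, 0.227, 0.002, 0.001, -0.001],
[0.072, -0.013, 0.227, 0.002, 0.001, -0.001],

[ 0.493 -0.141  0.045 21.5  ]
[0.05, -0.008, 0.0, 0.0, 0.0, 0.111],
[0.1, -0.008, 0.0, 0.0, 0.0, 0.222],
[0.15, 0.002, 0.0, 0.0, 0.0, 0.333],
[0.197, 0.019, 0.0, 0.0, 0.0, 0.444],

[0.05, -0.008, 0.0, 0.0, 0.0, 0.111],
[0.1, -0.008, 0.0, 0.0, 0.0, 0.222],
[0.15, 0.002, 0.0, 0.0, 0.0, 0.333],
[0.197, 0.019, 0.0, 0.0, 0.0, 0.444],
```

Call:
apply_moves:
  rows:
    - [0.004, -0.013, 0.1, 0, 0, 0]
    - [0.004, -0.013, 0.227, 0, 0, 0]
    - [0.004, -0.013, 0.227, 0, 0, 0]
    - [0.04, -0.013, 0.227, 0, 0, 0]
    - [0.072, -0.013, 0.227, 0, 0, 0]

```text
clock: 5.0
tcp_pos: [0.4695, -0.2307, 0.0447]
orientation: [1.988, 2.43, 0.002]
contact_force: [0.3, 0.0, 0.0]
grip_width: -0.0001
gripper_force: 0.0
```

Call:
apply_moves:
  rows:
    - [0.05, -0.008, 0, 0, 0, 0.111]
    - [0.1, -0.008, 0, 0, 0, 0.222]
    - [0.15, 0.002, 0, 0, 0, 0.333]
    - [0.197, 0.019, 0, 0, 0, 0.444]

```text
clock: 5.5
tcp_pos: [0.4639, -0.1807, 0.0442]
orientation: [2.705, 1.598, 0.003]
contact_force: [-0.2, 0.7, -0.0]
grip_width: 0.0001
gripper_force: 0.0
```

```bash
cat > look.py <<'E'
import sys
from plan import *
def duo(X,name,s=40):
    a=r.grab_frame("top");b=r.grab_frame("scene");im=[]
    for p in(a,b):
        u,v=proj(p,X).astype(int);im.append(cv2.resize(p["pixels"][v-s:v+s,u-s:u+s,::-1],(400,400),interpolation=cv2.INTER_CUBIC))
    cv2.imwrite("pics/"+name,np.hstack(im));return a,b
E
python3 - <<'E'
from look import *
for p in duo((.5,-.18,.05),"near2.png"):
  print([ (np.round(d["point"],1),round(d["conf"],2),at_z(p,d["point"],.066).round(4)) for d in r.landmark_of(p,"lever_knob")])
E
```

```text
[]
[(array([204.7, 219.2]), 0.61, array([ 0.5526, -0.142 ,  0.066 ])), (array([180.3, 228. ]), 0.61, array([ 0.5534, -0.2111,  0.066 ])), (array([168.1, 209.2]), 0.59, array([ 0.4685, -0.218 ,  0.066 ]))]
```

View pics/near2.png

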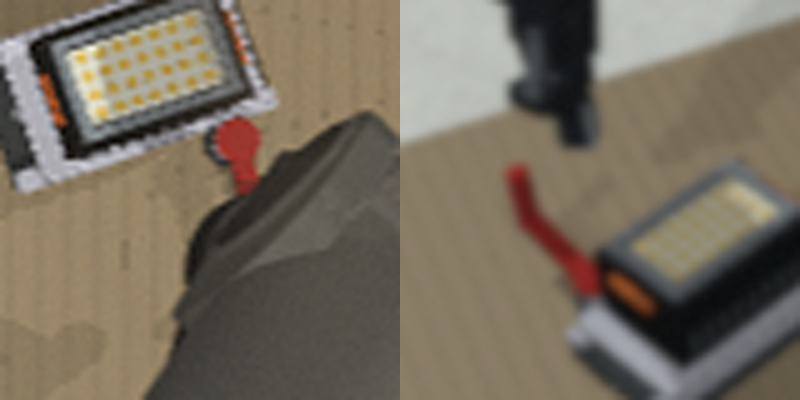

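Run:
```python
from look import *
o=r.get_obs();print(o["tcp_pos"],o["orientation"],o["joints"].round(3),o["contact_force"])
p=r.grab_frame("scene");t=r.grab_frame("top")
for X in (o["tcp_pos"],o["tcp_pos"]+[0,0,.05],(.469,-.214,.066),(.469,-.214,.034)): print(np.round(X,3),proj(p,X).round(1),proj(t,X).round(1))
c=p["pixels"][180:260,130:230,::-1].copy()
c=cv2.resize(c,(800,640)[:2],interpolation=cv2.INTER_CUBIC)[:600]
u=((proj(p,o["tcp_pos"])-[130,180]+.5)*8).astype(int);cv2.drawMarker(c,tuple(map(int,u)),(255,0,255),0,20,2)
cv2.imwrite("pics/near3.png",c)
```

```text
[ 0.46391273 -0.18154498  0.04384363] [2.69617738e+00 1.61132122e+00 1.13310483e-03] [-0.308  0.522  0.709  2.141 -0.554  0.665  0.291] [-0.9395595   0.03212678 -0.39476638]
[ 0.464 -0.182  0.044] [181.4 209.7] [369.2 277.9]
[ 0.464 -0.182  0.094] [178.6 196.8] [372.5 277.9]
[ 0.469 -0.214  0.066] [169.5 208.9] [383.  276.2]
[ 0.469 -0.214  0.034] [171.5 216.9] [380.6 276.2]
```

View pics/near3.png

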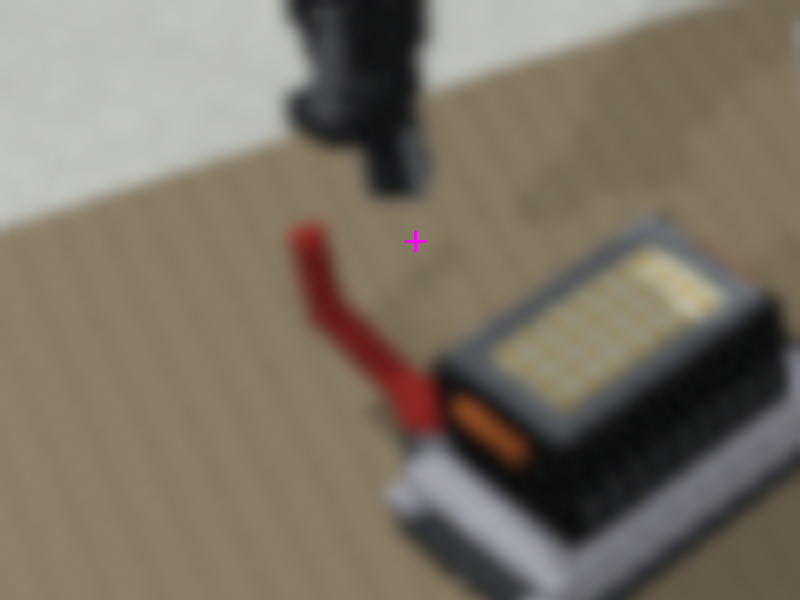

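Run:
```python
from look import *
p=r.grab_frame("scene")
u=proj(p,(.5,-.2,.05)).astype(int)
print("tip near1",u-40+np.array([85,110])/5,"tcp",proj(p,(.4733,-.2473,.0981)), "up20",proj(p,(.4733,-.2473,.1181)))
print("start tcp",proj(p,(.2816,.6128,.2058)),"up13",proj(p,(.2816,.6128,.2188)))
a=cv2.imread("pics/scene0.png")[20:70,345:415];a=cv2.resize(a,None,fx=8,fy=8,interpolation=cv2.INTER_CUBIC)
o=r.get_obs();c=p["pixels"][170:230,150:210,::-1];c=cv2.resize(c,(400,400),interpolation=cv2.INTER_CUBIC)
cv2.imwrite("pics/near4.png",np.hstack([cv2.resize(a,(400,286)),c[:286]]))
```

```text
tip near1 [155. 200.] tcp [155.893237   205.27071553] up20 [154.39072021 199.82890189]
start tcp [372.555209    73.62050308] up13 [373.19352394  70.12994675]
```

View pics/near4.png

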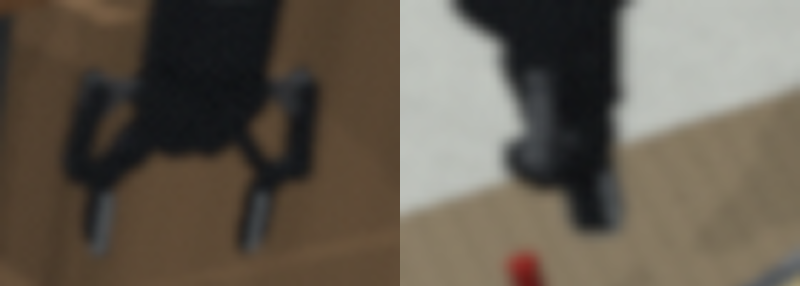

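The picture shows the lever unmoved. The finger tips sit about 20 mm above the reported TCP, in both the start frame and the near frame, so the finger passed over the knob. I'll go back and repeat the push 20 mm lower.

Run:
```python
from arc import *
rows([C(48,.018,.1),C(28,.04,.1),C(8,.037,.1),C(8,.037,.024)])
w=[C(t,.018) for t in(8,18,28,38,48,58,68,78,88)]
rows([C(8,.018,.024)],C(8,.037,.024))
```

```text
[0.003, 0.005, -0.225, 0.0, -0.0, 0.0],
[-0.172, 0.076, -0.225, 0.0, -0.0, -0.222],
[-0.219, 0.165, -0.225, 0.0, -0.0, -0.444],
[-0.219, 0.165, 0.079, 0.0, -0.0, -0.444],
[0.076, 0.0, 0.0, 0.0, 0.0, 0.0],
```

Call:
apply_moves:
  rows:
    - [0.003, 0.005, -0.225, 0, 0, 0]
    - [-0.086, 0.04, -0.225, 0, 0, -0.111]
    - [-0.172, 0.076, -0.225, 0, 0, -0.222]
    - [-0.195, 0.12, -0.225, 0, 0, -0.333]
    - [-0.219, 0.165, -0.225, 0, 0, -0.444]

```text
clock: 6.48
tcp_pos: [0.4733, -0.2509, 0.0998]
orientation: [1.983, 2.437, 0.0]
contact_force: [0.5, -0.1, -0.4]
grip_width: 0.0002
gripper_force: 0.0
```

Call:
apply_moves:
  rows:
    - [0, 0, 0.15, 0, 0, 0]
    - [0, 0, 0.304, 0, 0, 0]
    - [0, 0, 0.304, 0, 0, 0]
    - [0.04, 0, 0.304, 0, 0, 0]
    - [0.076, 0, 0.304, 0, 0, 0]

```text
clock: 7.1
tcp_pos: [0.4705, -0.2311, 0.025]
orientation: [1.988, 2.429, 0.001]
contact_force: [-1.9, -2.2, 1.1]
grip_width: -0.0
gripper_force: 1.1
```

Call:
apply_moves:
  rows:
    - [0.05, -0.008, 0, 0, 0, 0.111]
    - [0.1, -0.008, 0, 0, 0, 0.222]
    - [0.15, 0.002, 0, 0, 0, 0.333]
    - [0.197, 0.019, 0, 0, 0, 0.444]

```text
clock: 7.6
tcp_pos: [0.4658, -0.1816, 0.025]
orientation: [2.703, 1.597, 0.004]
contact_force: [0.4, -2.3, 0.2]
grip_width: -0.0003
gripper_force: 1.0
```

Contact now reads 2 to 3 N, as the task states for the lever. Continuing the arc.

Call:
apply_moves:
  rows:
    - [0.05, -0.008, 0, 0, 0, 0.111]
    - [0.1, -0.008, 0, 0, 0, 0.222]
    - [0.15, 0.002, 0, 0, 0, 0.333]
    - [0.197, 0.019, 0, 0, 0, 0.444]
    - [0.21, 0.02, 0, 0, 0, 0.444]

```text
clock: 8.22
tcp_pos: [0.4939, -0.1385, 0.0243]
orientation: [3.084, 0.587, -0.001]
contact_force: [-4.5, -8.1, 0.6]
grip_width: 0.0001
gripper_force: 3.8
```

Run:
```python
from look import *
for p in duo((.53,-.16,.05),"near5.png"):
  for n,z in(("lever_knob",.066),("lever_hinge",.036),("lamp_top",.076)):
    print(n,[(np.round(d["point"],1),round(d["conf"],2),at_z(p,d["point"],z).round(4)) for d in r.landmark_of(p,n)])
```

```text
lever_knob [(array([338.6, 241.2]), 0.34, array([ 0.559 , -0.0973,  0.066 ]))]
lever_hinge []
lamp_top [(array([355.4, 235.3]), 0.57, array([ 0.5746, -0.1405,  0.076 ]))]
lever_knob [(array([202.2, 210.3]), 0.58, array([ 0.5166, -0.1357,  0.066 ])), (array([304.3, 192.1]), 0.21, array([0.5832, 0.1562, 0.066 ]))]
lever_hinge [(array([203.1, 211.4]), 0.59, array([ 0.4914, -0.1272,  0.036 ])), (array([181.8, 229.6]), 0.51, array([ 0.5318, -0.2045,  0.036 ]))]
lamp_top [(array([201.7, 221.3]), 0.61, array([ 0.566 , -0.1544,  0.076 ]))]
```

View pics/near5.png

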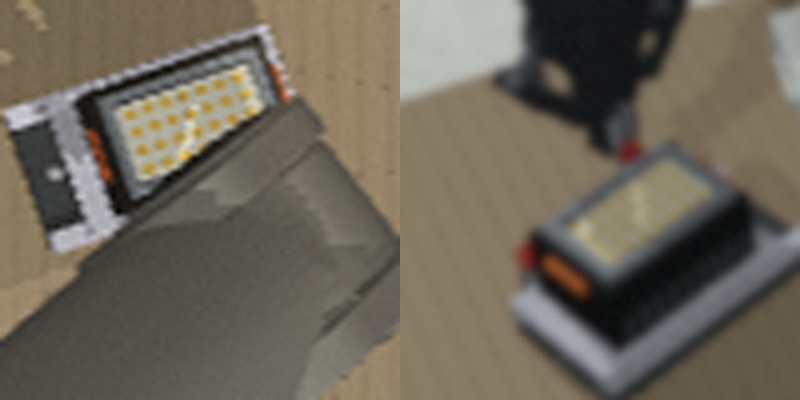

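Run:
```python
from plan import *
S=(.4934,-.1405,.0245,21.5)
A=(.475,-.147,.0245,21.5);B=(.475,-.147,.2,21.5);M=(.44,.01,.25,60);N=(.45,.02,.25,90)
rows([A,B],S);print();rows([M],B);print();rows([N],M)
```

```text
[-0.078, -0.003, 0.0, 0.0, 0.0, 0.0],
[-0.078, -0.003, -0.702, 0.0, 0.0, 0.0],

[0.1, -0.636, -0.2, 0.0, 0.0, -0.428],

[0.055, 0.015, 0.0, 0.0, 0.0, -0.333],
```

Call:
apply_moves:
  rows:
    - [-0.078, -0.003, 0, 0, 0, 0]
    - [-0.078, -0.003, -0.2, 0, 0, 0]
    - [-0.078, -0.003, -0.45, 0, 0, 0]
    - [-0.078, -0.003, -0.702, 0, 0, 0]
    - [-0.078, -0.003, -0.702, 0, 0, 0]

```text
clock: 9.25
tcp_pos: [0.4777, -0.1449, 0.2024]
orientation: [-3.086, -0.588, -0.012]
contact_force: [0.9, -0.4, -1.5]
grip_width: -0.0001
gripper_force: 0.0
```

Call:
apply_moves:
  rows:
    - [0.025, -0.16, -0.05, 0, 0, -0.107]
    - [0.05, -0.32, -0.1, 0, 0, -0.214]
    - [0.075, -0.48, -0.15, 0, 0, -0.321]
    - [0.1, -0.636, -0.2, 0, 0, -0.428]
  claw: 1

```text
clock: 9.75
tcp_pos: [0.4383, 0.0047, 0.2463]
orientation: [-2.748, -1.518, 0.014]
contact_force: [-2.2, -0.2, 1.7]
grip_width: 0.0726
gripper_force: 0.0
```

Call:
apply_moves:
  rows:
    - [0.02, 0.005, 0, 0, 0, -0.111]
    - [0.04, 0.01, 0, 0, 0, -0.222]
    - [0.055, 0.015, 0, 0, 0, -0.333]
    - [0.055, 0.015, 0, 0, 0, -0.333]

```text
clock: 10.25
tcp_pos: [0.4494, 0.0129, 0.2465]
orientation: [-2.266, -2.166, 0.007]
contact_force: [0.0, 0.5, 0.0]
grip_width: 0.0851
gripper_force: 0.0
```

Run:
```python
from fit import *
print(r.get_obs()["tcp_pos"])
P=[r.grab_frame(n) for n in("top","scene")]
for nm,th,B,q0 in(("cover","cover",COVER,(.564,.171,0.01)),("light","lamp_top",LIGHT,(.569,-.144,.34))):
    V=[]
    for p in P:
        m,c,re=nearest(p,th,(q0[0],q0[1],.03));print(th,round(c,2),np.round(re),m.sum());V.append((p,m))
    print(nm,fit(V,B,q0),[fit([v],B,q0) for v in V])
a=P[0]["pixels"][190:290,200:400,::-1];cv2.imwrite("pics/top5.png",cv2.resize(a,None,fx=4,fy=4,interpolation=cv2.INTER_CUBIC))
```

```text
[0.44941404 0.01291276 0.24647868]
cover 0.85 [220. 225.  40.  29.] 1146.0
cover 0.8 [284. 188.  44.  29.] 885.0
cover (array([0.56540141, 0.17185216, 0.01175211]), np.float64(0.07429832220077515)) [(array([0.56678552, 0.17323191, 0.02222247]), np.float64(0.06458526849746704)), (array([0.56474722, 0.16840029, 0.01300005]), np.float64(0.07255518436431885))]
lamp_top 0.67 [328. 216.  54.  41.] 1387.0
lamp_top 0.72 [180. 209.  49.  46.] 1418.0
light (array([ 0.57236605, -0.15019563,  0.34400189]), np.float64(0.07381612062454224)) [(array([ 0.5732178 , -0.149205  ,  0.33413473]), np.float64(0.045704543590545654)), (array([ 0.57113574, -0.15243059,  0.3551641 ]), np.float64(0.08028960227966309))]
```

View pics/top5.png

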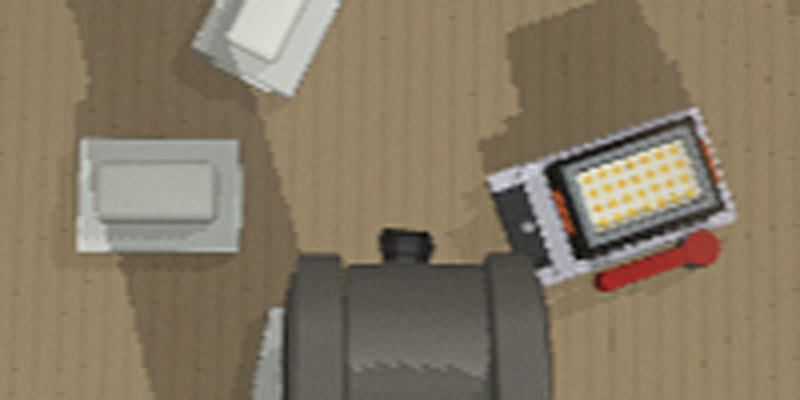

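Run:
```python
from plan import *
A=(.565,.172,.15,90.7);B=(.565,.172,.04,90.7)
rows([A]);print();rows([B],A)
```

```text
[0.657, 0.432, 0.386, -0.004, -0.001, -0.037],

[0.0, 0.0, 0.44, 0.0, 0.0, 0.0],
```

Call:
apply_moves:
  rows:
    - [0.2, 0.13, 0.05, 0, 0, -0.02]
    - [0.4, 0.27, 0.15, 0, 0, -0.037]
    - [0.6, 0.4, 0.3, 0, 0, -0.037]
    - [0.657, 0.432, 0.386, -0.004, 0, -0.037]
    - [0.657, 0.432, 0.386, -0.004, 0, -0.037]
  claw: 0.7

```text
clock: 11.18
tcp_pos: [0.5642, 0.1741, 0.1475]
orientation: [-2.202, -2.239, 0.006]
contact_force: [-0.5, -1.2, -0.3]
grip_width: 0.0599
gripper_force: 0.0
```

Call:
apply_moves:
  rows:
    - [0, 0, 0.2, 0, 0, 0]
    - [0, 0, 0.36, 0, 0, 0]
    - [0, 0, 0.44, 0, 0, 0]
    - [0, 0, 0.44, 0, 0, 0]

```text
clock: 11.68
tcp_pos: [0.5648, 0.1715, 0.0405]
orientation: [-2.207, -2.235, 0.001]
contact_force: [0.7, -1.5, -0.7]
grip_width: 0.0599
gripper_force: 0.0
```

Run:
```python
from plan import *
o=r.get_obs();print(o["tcp_pos"],o["orientation"],o["grip_width"])
rows([(.565,.172,.03,90.7)])
p=r.grab_frame("scene");u,v=proj(p,(.565,.172,.05)).astype(int)
cv2.imwrite("pics/near6.png",cv2.resize(p["pixels"][v-45:v+45,u-60:u+60,::-1],(800,600),interpolation=cv2.INTER_CUBIC))
```

```text
[0.56479584 0.17148608 0.04045061] [-2.20681907e+00 -2.23502929e+00  6.91892662e-04] 0.059878121843258615
[0.002, 0.001, 0.042, -0.0, -0.0, 0.0],
```

View pics/near6.png

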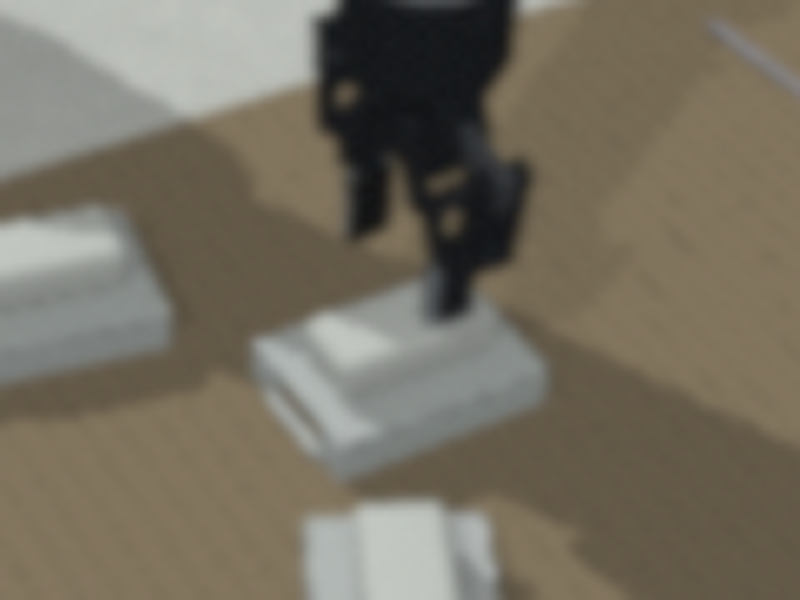

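The fingers straddle the block along x, with both tips still above the cap. I'll lower them and find the rim by contact.

Call:
apply_moves:
  rows:
    - [0.002, 0.001, 0.05, 0, 0, 0]
    - [0.002, 0.001, 0.1, 0, 0, 0]
    - [0.002, 0.001, 0.12, 0, 0, 0]

```text
clock: 12.1
tcp_pos: [0.5649, 0.1728, 0.0095]
orientation: [-2.205, -2.236, 0.0]
contact_force: [-0.2, 0.7, -0.1]
grip_width: 0.0598
gripper_force: 0.0
```

Call:
apply_moves:
  rows:
    - [0, 0, 0.016, 0, 0, 0]
    - [0, 0, 0.016, 0, 0, 0]

```text
clock: 12.35
tcp_pos: [0.5653, 0.1726, 0.0061]
orientation: [-2.206, -2.236, -0.0]
contact_force: [-0.9, -0.0, 0.1]
grip_width: 0.06
gripper_force: 0.0
```

Call:
apply_moves:
  rows:
    - [0, 0, 0.012, 0, 0, 0]
    - [0, 0, 0.012, 0, 0, 0]

```text
clock: 12.6
tcp_pos: [0.5653, 0.1727, 0.0033]
orientation: [-2.206, -2.236, -0.001]
contact_force: [-0.7, -0.1, 0.0]
grip_width: 0.0595
gripper_force: 0.0
```

Call:
apply_moves:
  rows:
    - [0, 0, 0.016, 0, 0, 0]
    - [0, 0, 0.016, 0, 0, 0]

```text
clock: 12.85
tcp_pos: [0.5651, 0.1727, -0.001]
orientation: [-2.206, -2.236, -0.0]
contact_force: [0.2, -0.6, -0.1]
grip_width: 0.0599
gripper_force: 0.0
```

Call:
apply_moves:
  rows:
    - [0, 0, 0.012, 0, 0, 0]
    - [0, 0, 0.012, 0, 0, 0]

```text
clock: 13.1
tcp_pos: [0.5652, 0.1727, -0.0039]
orientation: [-2.206, -2.236, -0.0]
contact_force: [0.5, 0.1, 0.2]
grip_width: 0.0597
gripper_force: 0.0
```

Call:
apply_moves:
  rows:
    - [0, 0, 0.012, 0, 0, 0]
    - [0, 0, 0.012, 0, 0, 0]

```text
clock: 13.35
tcp_pos: [0.5656, 0.1728, -0.0055]
orientation: [-2.205, -2.235, -0.002]
contact_force: [-5.1, -0.2, 13.6]
grip_width: 0.0599
gripper_force: 6.7
```

The rim is found at reported z≈-0.0045, so the tip offset is about 28 mm. I'll raise slightly and grip the block.

Call:
apply_moves:
  rows:
    - [0, 0, -0.03, 0, 0, 0]
    - [0, 0, -0.03, 0, 0, 0]

```text
clock: 13.6
tcp_pos: [0.5658, 0.1728, 0.0013]
orientation: [-2.206, -2.236, -0.002]
contact_force: [-0.6, -0.4, -0.3]
grip_width: 0.0595
gripper_force: 0.0
```

Call:
apply_moves:
  rows:
    - [0, 0, 0, 0, 0, 0]
    - [0, 0, 0, 0, 0, 0]
    - [0, 0, 0, 0, 0, 0]
    - [0, 0, 0, 0, 0, 0]
  claw: 0
  newtons: 80

```text
clock: 14.1
tcp_pos: [0.5656, 0.1727, 0.001]
orientation: [-2.206, -2.236, -0.001]
contact_force: [-0.6, 0.4, 5.4]
grip_width: 0.0387
gripper_force: 81.0
```

Call:
apply_moves:
  rows:
    - [0, 0, -0.1, 0, 0, 0]
    - [0, 0, -0.3, 0, 0, 0]
    - [0, 0, -0.5, 0, 0, 0]
    - [0, 0, -0.56, 0, 0, 0]
    - [0, 0, -0.56, 0, 0, 0]

```text
clock: 14.72
tcp_pos: [0.5653, 0.173, 0.1408]
orientation: [-2.205, -2.237, -0.002]
contact_force: [-0.2, -0.4, -0.9]
grip_width: 0.0385
gripper_force: 80.7
```

Run:
```python
from fit import *
o=r.get_obs();z=o["tcp_pos"][2]-.001;print(o["tcp_pos"],o["grip_width"],o["contact_force"])
BODY=[[(x/1e3,y/1e3,h/1e3) for x,y,h in b] for b in[box(66,100,30,76)]]
P=[r.grab_frame(n) for n in("top","scene")]
V=[];W=[]
for p in P:
    m,c,re=nearest(p,"lamp_top",(.572,-.15,.05));print(c,np.round(re),m.sum());V.append((p,m))
    m,c,re=nearest(p,"cover",(.565,.172,z+.02));print(c,np.round(re),m.sum());W.append((p,m))
    for t,h in(("lamp_top",.076),("lamp_catch",.068)): print(t,[(round(d["conf"],2),at_z(p,d["point"],h).round(4)[:2]) for d in r.landmark_of(p,t)])
q0=(.572,-.15,.34)
print("light",fit(V,LIGHT,q0),[fit([v],LIGHT,q0) for v in V])
print("cover",[fit([w],COVER,(.565,.172,.01),z) for w in W])
# the yellow LED field / dark box by colour: LED panel centroid in top view
for p in P:
    h=cv2.cvtColor(p["pixels"],cv2.COLOR_RGB2HSV);u=proj(p,(.572,-.15,.076)).astype(int)
    m=np.zeros((420,560),np.uint8);s=np.s_[u[1]-18:u[1]+18,u[0]-22:u[0]+22];g=h[s];m[s]=(g[...,2]>150)&(g[...,0]>12)&(g[...,0]<35)
    m=cv2.morphologyEx(m,cv2.MORPH_CLOSE,np.ones((3,3)));n,l,st,ce=cv2.connectedComponentsWithStats(m);k=1+st[1:,4].argmax();yx=np.argwhere(l==k)
    G=np.array([at_z(p,(c,b),.076)[:2] for b,c in yx]);c,sz,an=cv2.minAreaRect(G.astype(np.float32)*1000);print("led",len(yx),G.mean(0),c,sz,an)
```

```text
[0.56527653 0.17301554 0.14076975] 0.038521000746470496 [-0.24985865 -0.36767519 -0.93387413]
0.93 [326. 214.  57.  44.] 1430.0
0.55 [237. 218.  22.  34.] 581.0
lamp_top [(0.98, array([ 0.5815, -0.1426]))]
lamp_catch [(0.96, array([ 0.5501, -0.0993]))]
0.79 [181. 209.  46.  47.] 1535.0
0.73 [282. 150.  47.  32.] 880.0
lamp_top [(0.36, array([ 0.7718, -0.3222]))]
lamp_catch [(0.77, array([ 0.5566, -0.1064]))]
light (array([ 0.57178497, -0.15048332,  0.33887044]), np.float64(0.059150904417037964)) [(array([ 0.57250394, -0.14809251,  0.34131566]), np.float64(0.04225713014602661)), (array([ 0.57036322, -0.15198472,  0.3545606 ]), np.float64(0.038017213344573975))]
cover [(array([0.5632786 , 0.16712577, 0.0644471 ]), np.float64(0.625182032585144)), (array([0.56596393, 0.1685595 , 0.01298525]), np.float64(0.21047300100326538))]
led 442 [ 0.57314995 -0.15061084] (573.2701416015625, -150.8808135986328) (39.919742584228516, 76.01496887207031) 19.440521240234375
led 259 [ 0.57080486 -0.15082511] (570.7423095703125, -150.39654541015625) (36.385345458984375, 71.79271697998047) 20.439847946166992
```

Run:
```python
from plan import *
A=(.565,.01,.14,100);B=(.5715,-.1493,.14,109.7);D=(.5715,-.1493,.1,109.7)
rows([A]);print();rows([B],A);print();rows([D],B)
```

```text
[-0.65, -0.01, 0.002, -0.0, -0.0, -0.102],

[-0.632, -0.085, 0.0, 0.0, 0.0, -0.108],

[0.0, 0.0, 0.16, 0.0, 0.0, 0.0],
```

Call:
apply_moves:
  rows:
    - [-0.16, -0.003, 0, 0, 0, -0.025]
    - [-0.325, -0.005, 0, 0, 0, -0.05]
    - [-0.49, -0.008, 0, 0, 0, -0.075]
    - [-0.65, -0.01, 0.002, 0, 0, -0.102]

```text
clock: 15.72
tcp_pos: [0.565, 0.0087, 0.1403]
orientation: [-2.019, -2.407, -0.001]
contact_force: [0.8, 0.9, -1.1]
grip_width: 0.0385
gripper_force: 80.7
```

Call:
apply_moves:
  rows:
    - [-0.17, -0.025, 0, 0, 0, -0.03]
    - [-0.34, -0.05, 0, 0, 0, -0.06]
    - [-0.5, -0.07, 0, 0, 0, -0.09]
    - [-0.632, -0.085, 0, 0, 0, -0.108]
    - [-0.632, -0.085, 0, 0, 0, -0.108]

```text
clock: 16.35
tcp_pos: [0.5709, -0.1531, 0.1405]
orientation: [1.815, 2.563, -0.001]
contact_force: [0.4, -0.1, -0.3]
grip_width: 0.0388
gripper_force: 80.7
```

Run:
```python
from plan import *
rows([(.5715,-.1493,.1,109.7)])
```

```text
[0.014, 0.007, 0.162, 0.0, 0.001, -0.004],
```

Call:
apply_moves:
  rows:
    - [0.005, 0.005, 0.08, 0, 0, 0]
    - [0.005, 0.005, 0.16, 0, 0, 0]
    - [0.005, 0.005, 0.16, 0, 0, 0]

```text
clock: 16.73
tcp_pos: [0.5705, -0.1457, 0.0973]
orientation: [-1.804, -2.566, 0.002]
contact_force: [0.0, -0.1, -0.6]
grip_width: 0.0385
gripper_force: 80.6
```

Run:
```python
from fit import *
from plan import rows
o=r.get_obs();print(o["tcp_pos"],o["orientation"]);z=o["tcp_pos"][2]-.001
p=r.grab_frame("scene");m,c,re=nearest(p,"cover",(.572,-.15,z+.02));print(c,re,m.sum())
print(fit([(p,m)],COVER,(.572,-.15,.34),z))
rows([(.5715,-.1493,.078,109.7)])
u,v=proj(p,(.572,-.15,.09)).astype(int)
cv2.imwrite("pics/near7.png",cv2.resize(p["pixels"][v-40:v+35,u-50:u+50,::-1],(800,600),interpolation=cv2.INTER_CUBIC))
```

```text
[ 0.57053369 -0.14572683  0.09732485] [-1.80400556e+00 -2.56583010e+00  2.21641087e-03]
0.63 [176.2, 195.4, 50.4, 41.2] 1013.0
(array([ 0.57084532, -0.14840169,  0.36321574]), np.float64(0.24100565910339355))
[-0.008, -0.005, 0.086, -0.001, -0.001, 0.0],
```

View pics/near7.png

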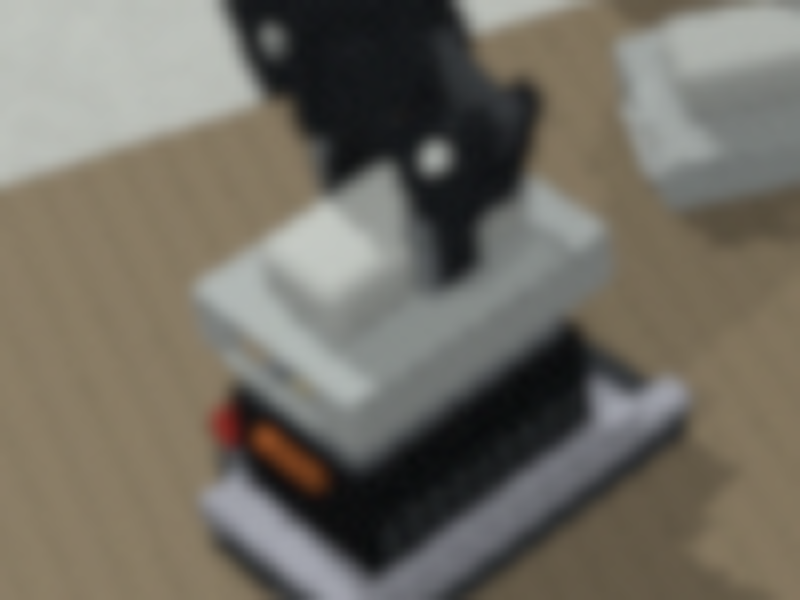

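The cover hovers square over the light, 20 mm up. The relative fit says to shift about -3.6 mm in y. I'll apply that and lower.

Call:
apply_moves:
  rows:
    - [-0.014, -0.003, 0, 0, 0, 0]
    - [-0.014, -0.003, 0.04, 0, 0, 0]
    - [-0.014, -0.003, 0.08, 0, 0, 0]
    - [-0.014, -0.003, 0.08, 0, 0, 0]

```text
clock: 17.32
tcp_pos: [0.5719, -0.1508, 0.0789]
orientation: [-1.808, -2.566, 0.0]
contact_force: [-0.7, 0.1, -0.3]
grip_width: 0.0387
gripper_force: 80.6
```

Run:
```python
from plan import *
o=r.get_obs();print(o["tcp_pos"],o["contact_force"])
rows([(.5707,-.1493,.073,109.7)])
```

```text
[ 0.57185919 -0.15075494  0.07891241] [-0.65757886  0.10957607 -0.32135029]
[0.007, -0.002, 0.024, -0.001, -0.001, -0.0],
```

Call:
apply_moves:
  rows:
    - [0.006, -0.002, 0.008, 0, 0, 0]
    - [0.006, -0.002, 0.016, 0, 0, 0]
    - [0.006, -0.002, 0.024, 0, 0, 0]
    - [0.006, -0.002, 0.024, 0, 0, 0]

```text
clock: 17.82
tcp_pos: [0.5717, -0.1498, 0.074]
orientation: [-1.809, -2.568, -0.001]
contact_force: [-0.3, 0.2, -1.9]
grip_width: 0.0385
gripper_force: 80.6
```

Call:
apply_moves:
  rows:
    - [0, 0, 0.008, 0, 0, 0]
    - [0, 0, 0.008, 0, 0, 0]

```text
clock: 18.08
tcp_pos: [0.5716, -0.1498, 0.0719]
orientation: [-1.809, -2.568, -0.001]
contact_force: [0.5, -0.3, -0.5]
grip_width: 0.0387
gripper_force: 80.6
```

Call:
apply_moves:
  rows:
    - [0, 0, 0.008, 0, 0, 0]
    - [0, 0, 0.012, 0, 0, 0]

```text
clock: 18.32
tcp_pos: [0.5724, -0.1501, 0.0698]
orientation: [1.809, 2.568, 0.002]
contact_force: [-1.0, 0.9, 7.5]
grip_width: 0.0386
gripper_force: 81.4
```

Call:
apply_moves:
  rows:
    - [0, 0, 0.008, 0, 0, 0]
    - [0, 0, 0.008, 0, 0, 0]

```text
clock: 18.58
tcp_pos: [0.5726, -0.1499, 0.0677]
orientation: [1.809, 2.568, 0.003]
contact_force: [0.9, 0.5, 4.7]
grip_width: 0.0387
gripper_force: 81.5
```

Call:
apply_moves:
  rows:
    - [0, 0, 0.008, 0, 0, 0]
    - [0, 0, 0.016, 0, 0, 0]
    - [0, 0, 0.016, 0, 0, 0]

```text
clock: 18.95
tcp_pos: [0.5716, -0.1498, 0.0624]
orientation: [-1.809, -2.568, -0.0]
contact_force: [3.2, -0.7, -6.2]
grip_width: 0.0386
gripper_force: 80.8
```

Call:
apply_moves:
  rows:
    - [0, 0, 0.008, 0, 0, 0]
    - [0, 0, 0.016, 0, 0, 0]
    - [0, 0, 0.016, 0, 0, 0]

```text
clock: 19.32
tcp_pos: [0.5716, -0.1498, 0.0593]
orientation: [-1.809, -2.568, -0.001]
contact_force: [-1.2, 1.3, 5.0]
grip_width: 0.0381
gripper_force: 81.8
```

Call:
apply_moves:
  rows:
    - [0, 0, 0.006, 0, 0, 0]
    - [0, 0, 0.006, 0, 0, 0]
    - [0, 0, 0.006, 0, 0, 0]

```text
clock: 19.7
tcp_pos: [0.5716, -0.1499, 0.058]
orientation: [-1.809, -2.568, -0.002]
contact_force: [-3.1, 1.8, 5.5]
grip_width: 0.038
gripper_force: 82.1
```

Call:
apply_moves:
  rows:
    - [0, 0, 0.004, 0, 0, 0]
    - [0, 0, 0.006, 0, 0, 0]
    - [0, 0, 0.006, 0, 0, 0]

```text
clock: 20.08
tcp_pos: [0.5716, -0.1499, 0.057]
orientation: [-1.809, -2.568, -0.002]
contact_force: [-3.1, 2.5, 10.3]
grip_width: 0.0388
gripper_force: 82.9
```

Call:
apply_moves:
  rows:
    - [0, 0, 0.006, 0, 0, 0]
    - [0, 0, 0.006, 0, 0, 0]
    - [0, 0, 0.006, 0, 0, 0]
    - [0, 0, 0.006, 0, 0, 0]

```text
clock: 20.58
tcp_pos: [0.5718, -0.1501, 0.0569]
orientation: [-1.809, -2.567, -0.004]
contact_force: [-7.2, 4.1, 24.9]
grip_width: 0.0386
gripper_force: 84.5
```

Run:
```python
from fit import *
o=r.get_obs();print(o["tcp_pos"],o["contact_force"],o["moment"],o["gripper_force"],o["clock"])
z=.056
for n in("scene","top"):
    p=r.grab_frame(n);m,c,re=nearest(p,"cover",(.572,-.15,z+.02));print(n,c,re,m.sum(),fit([(p,m)],COVER,(.572,-.15,.34),z))
    print([(round(d["conf"],2),at_z(p,d["point"],.066).round(3)) for d in r.landmark_of(p,"lever_knob")])
    if n=="scene":
        u,v=proj(p,(.572,-.15,.07)).astype(int);cv2.imwrite("pics/near8.png",cv2.resize(p["pixels"][v-40:v+35,u-50:u+50,::-1],(800,600),interpolation=cv2.INTER_CUBIC))
```

```text
[ 0.57178337 -0.15010343  0.05686212] [-7.2482453   4.13165577 24.89146814] [0.67342803 1.85845032 0.01289874] 84.50456142425537 20.575
scene 0.92 [181.6, 211.5, 46.1, 33.7] 973.0 (array([ 0.57218425, -0.15117544,  0.30093268]), np.float64(0.24353593587875366))
[]
top 0.48 [336.3, 225.0, 16.6, 21.7] 179.0 (array([ 0.57688166, -0.13203166,  0.38789856]), np.float64(0.8669577836990356))
[]
```

The force rises steeply (10→25 N over 0.1 mm) at exactly the flush height of 56 mm, and it came after the snap signature. The seal is flat and the grip is firm, so I'm handing in.

```bash
python3 -c "
from bench import r
print(r.hand_in()); o=r.get_obs(); print(o['tcp_pos'],o['contact_force'])"
```

```text
the job is handed in; nothing more can be done
None
the job is handed in; nothing more can be done
```

The job is handed in: the lever is shut, and the diffuser snapped on and is held flush with about 25 N of press and an 84 N grip; the hand-in returned no verdict, so I can't confirm the judged result.

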